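Turn a contrast plate white side up with the turnover chute

TASK

Three reversible microscope contrast plates, black on one face and white on the other, lie on the lab bench. Take the one lying black face up, hold it level a few centimetres above the yellow-marked edge of the fixed blue turnover chute, long side pointing outwards and its middle just past the edge, and let go, so that it tips over the edge by itself and comes to rest white face up on the grey catch ramp below. Do not turn it over with the gripper, and leave the two plates that already show white where they are.

Things in the scene. Friction and masses are not known exactly. Their poses are not given: they have to be found in the camera images.
- plate: The plate to turn over: rigid plastic, 75 x 50 x 8 mm, 45 g, black upper and white lower face at the start. Origin at the centre of the white face (on the bench at the start); x along the 75 mm side, y along the 50 mm side, z out of the black face (z up: black up). Lies flat with finger room on both sides; grip it across the 50 mm width.
- done_1: A second contrast plate, 75 x 50 x 8 mm, already white face up, not to be moved. Origin at the centre of its underside, x along the 75 mm side, z up.
- done_2: A third contrast plate, just like done_1, already white face up, not to be moved. Origin at the centre of its underside, z up.
- lip (a point): Middle of the chute's straight, level drop edge: 100 mm wide, 125 mm up, yellow. x: level, out over the catch; y: along the edge. Blue upper ramp climbs 12 deg to -x; its cheeks are 145 mm high. Grey catch ramp: 93 mm below, -40 to +115 mm in x, rising 22 deg to +x. A plate let go 20 to 60 mm above the edge, 75 mm side along x, middle 0 to 20 mm (best 9) beyond it in +x, flips.
There are look-alikes about, which are no part of the job. Leave any orange or red look-alike of the plate alone.

How it is judged:
By the outcome, as a careful person would: the job done as asked, in the order asked, and still so for the second after the job is handed in, with the robot touching nothing.
It also fails if it takes over 35 s, if anything falls off the work surface, if the arm or the gripper's body presses on something with over 40 N, if the wrist force passes 120 N, or if a joint passes its speed limit or range.

ROBOT

A 6-joint arm with a two-finger parallel gripper is mounted at the origin on the work surface. World frame = base frame: x ahead of the robot, y to its left, z up, the work surface at z = 0. Lengths are in m, angles in degrees, forces in N, time in s.
With the tool pointing down it reaches from about 0.25 to 0.8 m from the base axis. Payload 3.9 kg.
Tool frame: the origin (TCP) lies on the mounting face of the last link; the fingertips stand 173 mm ahead of it and the grasp point (between the pads) lies 155 mm ahead of it; z points along the fingers, y is the line along which they close (so a half turn about z gives the same grasp; the last joint's range is limited). The gripper opens to 85 mm and grips with 20 to 120 N. Pads are 22 mm wide; open, the fingers measure 114 mm over their backs; the gripper's body (76 mm by 85 mm) begins 54 mm behind the grasp point. The pads swing forward as they close: fully open they stand 13 mm farther back than shut.
Start: joints at [73.51, 14.897, -7.913, 67.191, 0, 90], TCP at [0.149, 0.503, 0.405] pointing down, gripper open.
Joint ranges: [-159.42, 159.42], [-47.68, 98.78], [-73.54, 78.23], [-108.79, 121.32], [-90, 84.71], [-180, 180]. Speed limits (degrees/s): [147.25, 147.25, 180, 180, 180, 180].

INTERFACE

Orientations are given as a 3x3 rotation matrix whose columns are the frame's x, y, z axes.
In Python, from bench import bot, effector, monitor, viewer, ticket gives the robot as it stands. The module is installed in compiled form; this text tells all that it offers. Calls block until the motion is done:
- bot.move_ptp(position, orientation): joint-space move of the TCP to a pose.
- bot.movel(position, v=0.15, orientation=None, max_force=None): straight line of the TCP; orientation=None keeps the orientation; v is the mean speed in m/s. With max_force (N) it stops when the force on the tool has changed by that much, and returns True; else False.
- bot.set_joints(angles): joint-space move.
- effector.set_gripper(opening, grasp_force=None): opening from 0.0 (shut) to 1.0 (fully open); grasp_force is the grip in N (None keeps the last); returns when the fingers have stopped.
- bot.dwell(seconds).
- bot.inverse_kinematics(position, orientation): joint angles nearest the present ones, or None.
- monitor.get_state(): the state.
- viewer.grab_frame(name): name is "scene" or "top"; returns the picture (480x640x3 uint8, red, green, blue); there is no depth.
- viewer.calibration(name): a dict with "mtx" (3x3 intrinsics, pixels), "k1" (the pictures are not rectified: a ray, as slopes to the right and down, at radius r is drawn at 1 + k1 r^2 times it, then the intrinsics apply), "extrinsics" (4x4, takes a point from camera to world coordinates). Camera axes: x right, y down, z forward; pixel columns grow to the right and rows downward; lengths in m; the calibration is good to about 2 mm. A picture is of the moment at which its call begins. calibration takes no time and is no camera call.
A pose or a line that the arm cannot do raises bot.IKError and nothing moves.
- ticket.hand_in(): hands the job in; it is judged then, once.
Trained networks look in the newest picture that a camera, given by its name, has taken for a name from the list of things; names that differ only in an ending like _2 or _b are one class to them, and where a whole thing is asked for, a point or a joint stands for the part that bears it (a point fixed in the world has none). Each returns a list of dicts, best first, with "confidence" (0 to 1); they miss things now and then, are a little off and sometimes report something else, mostly with a low value. They report only what shows in the picture. A call takes as long as a camera call. They do not tell look-alikes from the thing itself.
- viewer.outline_of(query, camera): "mask" (480x640 bool, what is visible of it).
- viewer.landmark_of(query, camera): "location" ([x, y, z] in m, in the coordinates of the camera as it stood for that picture, good to about 4 mm: a listed point, or the origin of a listed thing).
The state is a dict: "clock": time; "qpos": joint angles; "qd": joint speeds; "joint_efforts": joint torques, N m; "position": TCP position; "orientation": TCP orientation; "wrist_force": force on the tool from outside, world axes, zero at the start; "ft_torque": the same for the moment, N m; "finger_gap": opening from 0.0 (shut) to 1.0 (fully open); "grip_force": force on a finger pad.
Only numpy, scipy, OpenCV 4.12 (cv2) and the standard library are available. Lean on these libraries where they do the work, as an engineer would, in place of code of your own. Each camera call takes 0.05 s, during which the arm holds its last target. There are 200 camera calls.

## Working session

There is one attempt and no reset: what is moved stays moved. The work goes in short steps, each a Python script; the robot and the scene stay as the last script left them, time stands still between calls to the robot, and variables do not carry over. Pictures are saved under pics/ and viewed, at most 10 in all, crops included, and the job is handed in when it is done.

```bash
mkdir -p pics; cat > h.py <<'E'
import numpy as np, cv2
from bench import bot, effector, monitor, viewer, ticket
def w(cam,p): 
    E=np.array(viewer.calibration(cam)["extrinsics"]); return E[:3,:3]@np.array(p)+E[:3,3]
def ray(cam,uv):
    c=viewer.calibration(cam);K=np.array(c["mtx"]);E=np.array(c["extrinsics"])
    d=(np.array(uv,float)-K[:2,2])/[K[0,0],K[1,1]]
    s=d.copy()
    for _ in range(20): s=d/(1+c["k1"]*(s@s))
    return E[:3,3],E[:3,:3]@np.array([s[0],s[1],1])
def onz(cam,uv,z):
    o,d=ray(cam,uv);return o+d*(z-o[2])/d[2]
def proj(cam,p):
    c=viewer.calibration(cam);K=np.array(c["mtx"]);E=np.array(c["extrinsics"])
    q=E[:3,:3].T@(np.array(p)-E[:3,3]);s=q[:2]/q[2];s=s*(1+c["k1"]*(s@s))
    return K[:2,:2]@s+K[:2,2]
def save(n,im): cv2.imwrite("pics/"+n,im[:,:,::-1])
E
cat > a.py <<'E'
from h import *
np.set_printoptions(precision=4,suppress=True)
for cam in ("top","scene"):
    im=viewer.grab_frame(cam); save(cam+".png",im)
    for q in ("plate","done_1","lip"):
        for d in viewer.landmark_of(q,cam): print(cam,q,round(d["confidence"],2),w(cam,d["location"]),proj(cam,w(cam,d["location"])))
    for d in viewer.outline_of("plate",cam):
        m=d["mask"].astype(np.uint8); r=cv2.minAreaRect(np.argwhere(m)[:,::-1].astype(np.float32))
        print(cam,"mask",round(d["confidence"],2),m.sum(),r,im[m>0].mean(0))
        if cam=="top":
            b=cv2.boxPoints(r); print(np.array([onz(cam,x,.008) for x in b])[:,:2].tolist())
print(monitor.get_state()["clock"])
E
python3 a.py
```

```text
top plate 0.7 [ 0.4573 -0.1273 -0.0043] [371.7581 302.3292]
top plate 0.61 [ 0.4698 -0.276   0.0013] [450.1858 293.7499]
top plate 0.6 [ 0.5732 -0.2199 -0.0007] [417.1913 240.9093]
top done_1 0.88 [ 0.58   -0.3379  0.0002] [478.2098 235.7504]
top done_1 0.82 [ 0.6313 -0.0472 -0.0002] [327.4297 213.9688]
top lip 0.81 [0.5749 0.1772 0.1292] [194.3203 233.9914]
top mask 0.76 1110 ((451.7353515625, 293.5730285644531), (28.440601348876953, 40.62942886352539), 4.23639440536499) [116.7685  34.6622  33.8216]
[[0.4348041782978255, -0.2455031887714631], [0.5105420008095629, -0.2560320806527011], [0.5052195290697665, -0.30921991611451594], [0.42970682368499197, -0.2979798305709098]]
top mask 0.56 1083 ((416.8876953125, 239.32025146484375), (40.49192428588867, 27.665945053100586), 57.9946174621582) [134.422   75.7858  30.3638]
[[0.5953274949609444, -0.17566994061927815], [0.6229779535940152, -0.22243368755922227], [0.5547600089900675, -0.2594639413484543], [0.5277426876836213, -0.2131536968954992]]
scene plate 0.98 [ 0.4576 -0.1278  0.0004] [254.2204 260.8016]
scene plate 0.89 [ 0.4707 -0.2796  0.0016] [183.8295 309.9679]
scene plate 0.75 [ 0.5734 -0.2126  0.006 ] [247.6267 332.4503]
scene done_1 0.74 [ 0.5777 -0.3372  0.0037] [182.5261 378.278 ]
scene lip 0.63 [0.5764 0.1825 0.1253] [435.0348 178.7042]
scene lip 0.4 [ 0.6279 -0.0417  0.0006] [348.5031 302.6281]
scene mask 0.97 1417 ((246.78689575195312, 334.8442687988281), (48.9571533203125, 31.378387451171875), 23.629377365112305) [162.235   89.3924  43.8941]
scene mask 0.84 1223 ((184.2194061279297, 308.40460205078125), (39.9124870300293, 31.49936294555664), 66.50143432617188) [131.1447  33.2952  32.3156]
0.5
```

View pics/top.png

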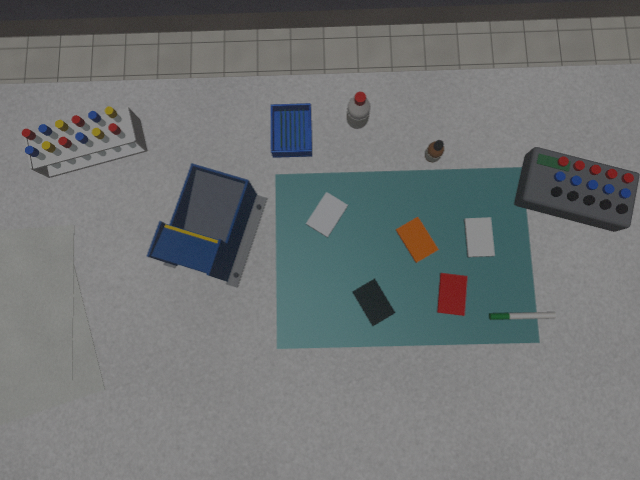

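View pics/scene.png

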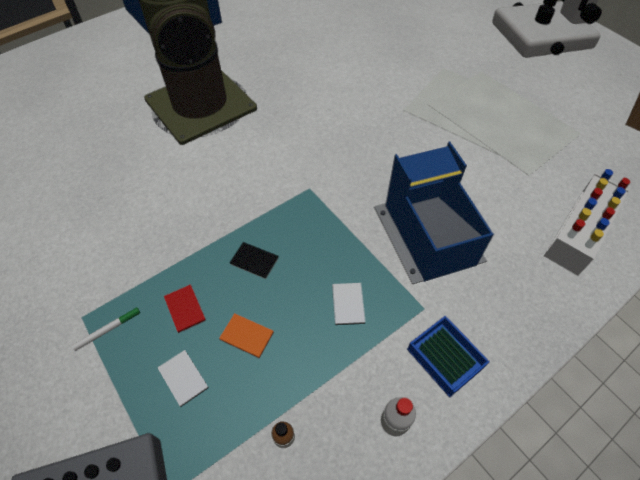

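```bash
python3 - <<'E'
from h import *
im=cv2.imread("pics/top.png")
a=cv2.resize(im[270:335,335:400],(400,400),interpolation=cv2.INTER_CUBIC)
b=cv2.resize(im[175:305,130:260],(400,400),interpolation=cv2.INTER_CUBIC)
cv2.imwrite("pics/crop.png",np.hstack([a,b]))
E
```

```text
(no output)
```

View pics/crop.png

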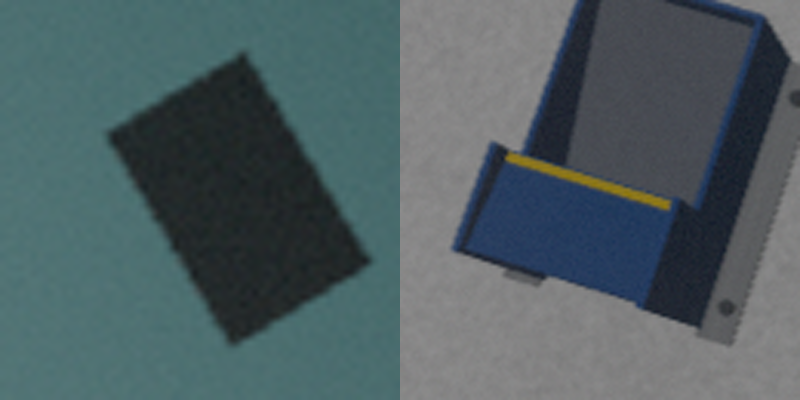

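Candidates in the top picture:
- Black plate at (374,302): the only one with its black face up, so it is the target.
- Red (452,294) and orange (417,240): look-alikes, not part of the job.
- White (327,214) and (480,237): already done.

The crop confirms the black plate, and shows the yellow edge running from about (165,225) to (218,242) with the catch up the picture from it. Next I'll refine both by colour.

```bash
cat > b.py <<'E'
from h import *
from scipy.optimize import least_squares
np.set_printoptions(precision=4,suppress=True)
res={}
for cam,pc,lc in (("top",(374,302),(192,234)),("scene",(254,260),(436,179))):
    im=cv2.imread(f"pics/{cam}.png").astype(int);B,G,R=im[...,0],im[...,1],im[...,2]
    def comp(m,c,r):
        k=np.zeros(m.shape,np.uint8);cv2.circle(k,c,r,1,-1);m=(m&(k>0)).astype(np.uint8)
        n,l,s,_=cv2.connectedComponentsWithStats(m);i=1+np.argmax(s[1:,4]);return np.argwhere(l==i)[:,::-1].astype(np.float32)
    p=comp(im.max(2)<65,pc,40)
    h=cv2.approxPolyN(cv2.convexHull(p),4,ensure_convex=True).reshape(-1,2)
    P=np.array([onz(cam,x,.008)[:2] for x in h]);e=np.roll(P,-1,0)-P
    print(cam,"plate",P.mean(0),np.linalg.norm(e,axis=1),np.degrees(np.arctan2(e[:,1],e[:,0]))%180,len(p))
    y=comp((R-B>50)&(G-B>30),lc,45)
    Y=np.array([onz(cam,x,.125)[:2] for x in y])
    r=cv2.minAreaRect(Y.astype(np.float32)*1000);b=cv2.boxPoints(r)
    print(cam,"yellow",r,len(y));print(b)
E
python3 b.py
```

```text
top plate [ 0.4579 -0.129 ] [0.0737 0.0495 0.0745 0.049 ] [ 28.7307 119.9403  28.3601 118.9867] 1039
top yellow ((577.2133178710938, 184.950439453125), (94.63477325439453, 4.910512924194336), 71.59586334228516) 161
[[559.9448 140.8283]
 [564.6041 139.278 ]
 [594.4819 229.0725]
 [589.8226 230.6229]]
scene plate [ 0.4589 -0.1286] [0.0754 0.0518 0.0753 0.0519] [ 28.9744 118.7193  29.0542 118.8565] 996
scene yellow ((575.2192993164062, 185.14356994628906), (97.2571029663086, 6.248452663421631), 71.78324890136719) 146
[[557.0497 139.9289]
 [562.985  137.9756]
 [593.3889 230.3582]
 [587.4536 232.3116]]
```

```bash
cat > c.py <<'E'
from h import *
np.set_printoptions(precision=3,suppress=True)
def R(a):
    a=np.radians(a);y=np.array([np.cos(a),np.sin(a),0]);z=np.array([0,0,-1.]);return np.c_[np.cross(y,z),y,z]
P=np.array([.4585,-.1288]);a=np.radians(-18.3)
L=np.array([.5785,.1835])+.009*np.array([np.cos(a),np.sin(a)])
q0=np.array(monitor.get_state()["qpos"])
def pick(p,z,angs):
    c=[(np.abs(np.array(q)-q0)[5],t) for t in angs for q in [bot.inverse_kinematics([*p,z],R(t))] if q is not None];print(c);return R(min(c)[1])
Rp=pick(P,.26,(119,-61));
effector.set_gripper(.82)
bot.move_ptp([*P,.26],Rp)
print(bot.movel([*P,.172],v=.08,max_force=6))
effector.set_gripper(0,40)
s=monitor.get_state();print(s["position"],s["finger_gap"],s["grip_force"],s["clock"])
bot.movel([*P,.42],v=.15)
q0=np.array(monitor.get_state()["qpos"]);Rl=pick(L,.42,(71.7,-108.3))
bot.move_ptp([*L,.42],Rl)
bot.movel([*L,.125+.172+.040],v=.1)
bot.dwell(.4)
s=monitor.get_state();print(s["position"],s["finger_gap"],s["grip_force"],s["wrist_force"],s["clock"])
t=viewer.grab_frame("top");u=viewer.grab_frame("scene");save("h.png",np.hstack([cv2.resize(t[140:340,100:300],(400,400)),cv2.resize(u[80:280,340:540],(400,400))]))
E
python3 c.py
```

```text
[(np.float64(134.6889557786178), 119), (np.float64(45.31104422138225), -61)]
False
[ 0.459 -0.129  0.173] 0.5741273487942579 41.28424823284149 4.9333
[(np.float64(99.90349649017716), 71.7), (np.float64(279.9034964901772), -108.3)]
[0.587 0.181 0.337] 0.5669936115184826 41.30580425262451 [ 0.007 -0.543 -0.713] 9.6583
```

View pics/h.png

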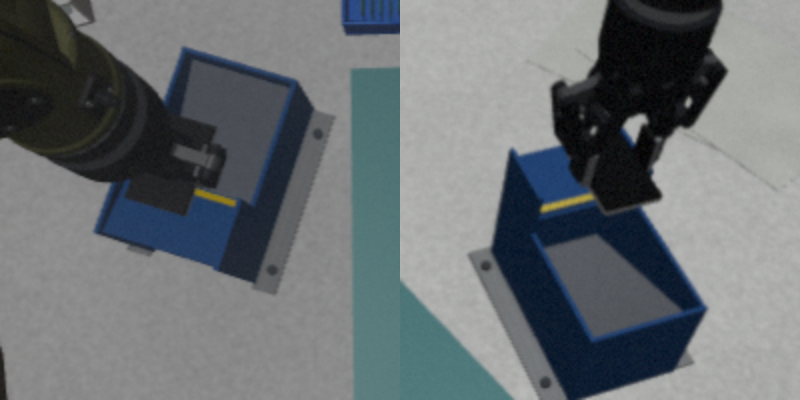

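The plate is held over the yellow edge, but it may be pitched. I'll overlay the expected level outline to check.

```bash
python3 - <<'E'
from h import *
s=monitor.get_state();p=np.array(s["position"]);R=np.array(s["orientation"])
print(R.round(3))
out=[]
for cam,o in (("top",(100,140)),("scene",(340,80))):
    im=viewer.grab_frame(cam).copy();c=cv2.resize(im[o[1]:o[1]+200,o[0]:o[0]+200],(400,400))
    for z,col in ((.172,(0,255,0)),(.164,(255,0,255))):
        q=[(proj(cam,p+R@np.array([x,y,z]))-o+.5)*2 for x,y in ((.0375,.025),(.0375,-.025),(-.0375,-.025),(-.0375,.025))]
        cv2.polylines(c,[np.round(q).astype(int)],True,col,1)
    out.append(c)
save("h2.png",np.hstack(out))
E
```

```text
[[-0.949  0.314  0.   ]
 [ 0.314  0.949  0.   ]
 [-0.     0.    -1.   ]]
```

View pics/h2.png

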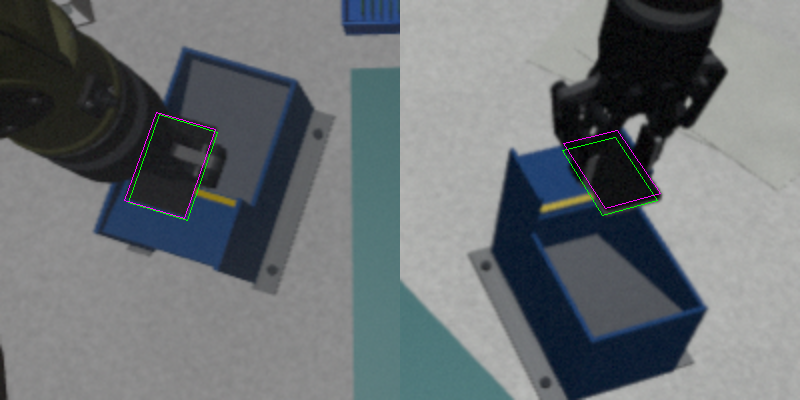

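The level outline fits the plate in both views, so it isn't pitched. Releasing.

```bash
python3 - <<'E'
from h import *
effector.set_gripper(1.0)
p=np.array(monitor.get_state()["position"])
bot.dwell(.5)
bot.movel(p+[0,0,.1],v=.15)
bot.move_ptp([.40,.10,.43],np.array(monitor.get_state()["orientation"]))
bot.dwell(.5)
t=viewer.grab_frame("top");u=viewer.grab_frame("scene");save("r.png",np.hstack([cv2.resize(t[140:340,100:300],(400,400)),cv2.resize(u[80:280,340:540],(400,400))]));save("rs.png",u)
print(monitor.get_state()["clock"],monitor.get_state()["wrist_force"])
E
```

```text
13.0667 [-0.67449491 -0.08030039 -0.1713477 ]
```

View pics/r.png

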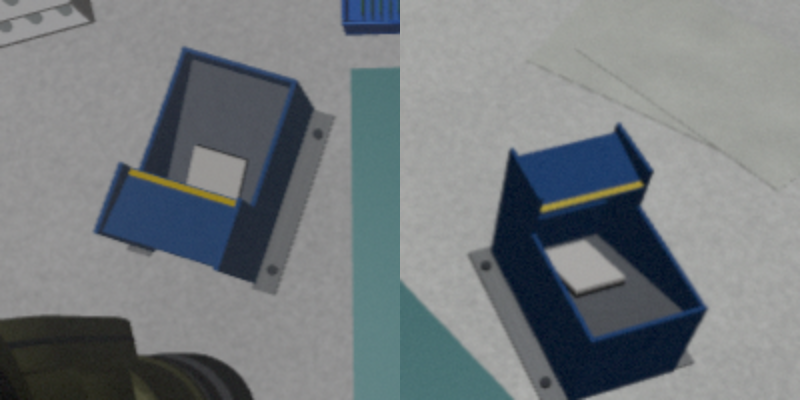

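View pics/rs.png

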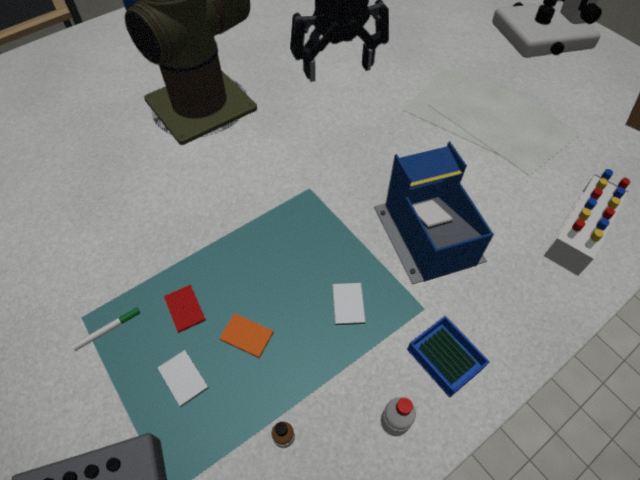

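The plate lies white face up on the grey catch ramp, at scene pixel (432,212). The other plates haven't moved and the gripper is clear.

```bash
python3 -c "
from bench import ticket
print(ticket.hand_in())"
```

```text
the job is handed in; nothing more can be done
None
```

The black plate tipped over the chute edge by itself and came to rest white face up on the grey catch ramp; the other plates were left where they were, and I handed the job in at about 13 s on the robot's clock.

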